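Swap drying trays: slide the red one home, draw the blue one out

TASK

The red tray's tile is finished and the blue one is next: first push the red tray fully home into its drying unit, then hook a fingertip behind the front lip of the blue tray and draw it out along its rails as far as it goes. Use the fingertips only and go gently: do not pinch or lift anything, keep each tile lying in its tray, and leave the pots, cups and brush as they stand.

Things in the scene. Friction and masses are not known exactly. Their poses are not given: they have to be found in the camera images.
- blue_unit: Fixed low wooden drying unit that houses the blue tray, 220 deep (x) x 170 wide (y) x 82 mm high, with a flat, clear, slightly milky plastic hood (top at 80 mm) on top edged in blue. Origin: on the table, below the middle of the hood's front edge; the unit lies from x = 0 to +220 mm. Its open front faces its own -x (roughly towards the robot); the tray runs out along its own -x.
- blue_tray (a joint): How far the blue tray is drawn out of its unit (m): 0 = fully home against its stop, 0.15 = fully out against its stop. It stays where it is left; it takes about 2 N to start it and a little more with speed. The tray is 140 mm wide, 0.43 kg; its floor is 20 mm above the table; its side rims are 5 mm thick and reach 38 mm above the table.
- blue_lip (a point): Upright front lip of the blue tray, painted blue: 12 thick (x), 140 wide (y), 38 mm high. Origin: its middle, 33 mm above the table (top 52 mm). Axes as the unit's; tray home: at x = -59 mm in the unit's frame. Behind it (+x) is open finger space, 130 mm wide, down to the tray floor: 53 mm to the hood's edge with the tray home; a ridge 8 mm high crosses the floor 58 mm behind the lip.
- blue_tile_c (a point): Centre of the loose painted ceramic tile, 85 x 85 x 8 mm, lying flat on the blue tray's floor behind the ridge; it rides along with the tray.
- red_unit: Fixed low wooden drying unit that houses the red tray, 220 deep (x) x 170 wide (y) x 82 mm high, with a flat, clear, slightly milky plastic hood (top at 80 mm) on top edged in red. Origin: on the table, below the middle of the hood's front edge; the unit lies from x = 0 to +220 mm. Its open front faces its own -x (roughly towards the robot); the tray runs out along its own -x.
- red_tray (a joint): How far the red tray is drawn out of its unit (m): 0 = fully home against its stop, 0.15 = fully out against its stop. It stays where it is left; it takes about 2 N to start it and a little more with speed. The tray is 140 mm wide, 0.43 kg; its floor is 20 mm above the table; its side rims are 5 mm thick and reach 38 mm above the table.
- red_lip (a point): Upright front lip of the red tray, painted red: 12 thick (x), 140 wide (y), 38 mm high. Origin: its middle, 33 mm above the table (top 52 mm). Axes as the unit's; tray home: at x = -59 mm in the unit's frame. Behind it (+x) is open finger space, 130 mm wide, down to the tray floor: 53 mm to the hood's edge with the tray home; a ridge 8 mm high crosses the floor 58 mm behind the lip.
- red_tile_c (a point): Centre of the loose painted ceramic tile, 85 x 85 x 8 mm, lying flat on the red tray's floor behind the ridge; it rides along with the tray.
- orange_pot: Orange clay paint pot standing on the blue unit's hood, 56 mm diameter, 58 mm high. Origin: centre of its underside. Bystander.
- green_pot: Green clay paint pot standing on the red unit's hood, 56 mm diameter, 58 mm high. Origin: centre of its underside. Bystander.
- blue_pot: Blue clay paint pot on the table, 56 mm diameter, 58 mm high. Origin: centre of its underside. Bystander.
- paper_cup: Yellow paper cup on the table, 72 mm across the rim, 75 mm high. Origin: centre of its underside. Bystander.
- clear_cup: Clear plastic cup on the table, 76 mm across the rim, 95 mm high. Origin: centre of its underside. Bystander.
- brush: Flat paint brush with a wooden handle lying on the table along its own x, about 200 mm long, 42 mm wide, 20 mm high. Bystander.
Mind the look-alikes: they are no part of the job. What is shaped like the part that bears red_tile_c but black or brown is not meant.

How it is judged:
On the way, in this order (a step that is already met when the one before it is completed fails the run):
1. the red tray is pushed fully home, before the blue one is drawn (value of joint red_tray below 0.008 m and value of joint blue_tray below 0.04 m), for 0.2 s.
2. the blue tray is on its way out (value of joint blue_tray above 0.04 m).
3. a finger hooked behind the lip draws the blue tray on (value of joint blue_tray above 0.09 m and contact force between the fingers and blue_tray above 0.3 N and x of the grasp point in the frame of blue_lip between -0.005 and 0.06 m), for 0.05 s.
At the end, for the whole second after the job is handed in: The blue tray is out to its stop (within 10 mm), the red tray is home (within 10 mm), both are at rest, and each tile lies flat in its own tray (value of joint blue_tray above 0.14 m and value of joint red_tray below 0.01 m and x of blue_tile_c in the frame of blue_lip between 0.09 and 0.24 m and y of blue_tile_c in the frame of blue_lip between -0.04 and 0.04 m and height (world z) of each of blue_tile_c, red_tile_c below 0.032 m and x of red_tile_c in the frame of red_lip between 0.09 and 0.24 m and y of red_tile_c in the frame of red_lip between -0.04 and 0.04 m and velocity of joint blue_tray between -0.01 and 0.01 m/s and velocity of joint red_tray between -0.01 and 0.01 m/s); the robot touches nothing.
It fails at once if a pot, a cup or the brush is moved more than 25 mm, or an upright one is tipped (distance of any of orange_pot, green_pot, blue_pot, paper_cup, clear_cup, brush from where it was at the start of the episode above 0.025 m or angle between any of orange_pot, green_pot, blue_pot, paper_cup, clear_cup's own z axis and vertical above 0.35 rad).
It fails at once if a tile is lifted off its tray (height (world z) of any of blue_tile_c, red_tile_c above 0.045 m).
It fails at once if a tray's lip is pinched or rammed (more than 40 N from the fingers) (contact force between the fingers and blue_tray above 40 N or contact force between the fingers and red_tray above 40 N).
It also fails if it takes over 45 s, if anything falls off the work surface, if the arm or the gripper's body presses on something with over 40 N, if the wrist force passes 120 N, or if a joint passes its speed limit or range.

ROBOT

A 7-joint arm with a two-finger parallel gripper is mounted at the origin on the work surface. World frame = base frame: x ahead of the robot, y to its left, z up, the work surface at z = 0. Lengths are in m, angles in rad, forces in N, time in s.
With the tool pointing down it reaches from about 0.4 to 0.875 m from the base axis. Payload 19.3 kg.
Tool frame: the origin (TCP) lies on the centre line of the jaws, within the pads' length; the fingertips stand 14 mm ahead of it and the grasp point (between the pads) lies 5 mm behind it; x points along the fingers, y is the direction in which the jaws open and shut, and the axes are right-handed (so a half turn about x gives the same grasp; the last joint's range is limited). The gripper opens to 85 mm and grips with 20 to 120 N. Pads are 22 mm wide; open, the fingers measure 114 mm over their backs; the gripper's body (76 mm by 85 mm) begins 54 mm behind the grasp point. The pads swing forward as they close: fully open they stand 13 mm farther back than shut.
Start: joints at [1.193, 0.521, -0.036, 1.599, 0.021, 1.021, -0.113], TCP at [0.189, -0.596, 0.211] pointing down, gripper open.
Joint ranges: [-2.91, 2.91], [-0.3, 2.13], [-1.5, 1.42], [0.17, 2.43], [-1.26, 4.41], [0.16, 1.93], [-2.52, 2.52]. Speed limits (rad/s): [1.89, 1.89, 2.39, 2.39, 3.01, 3.01, 3.01].

INTERFACE

Orientations are given as [roll, pitch, yaw] about the fixed x, y, z axes, in that order (R = Rz(yaw) Ry(pitch) Rx(roll)).
In Python, from workcell import monitor, optics, bot gives the robot as it stands.
- The arm moves only by the tool arm_command, never from a script. Its arguments are lists of equal length, an entry for each row: "delta_pos": the shift along the tool's x, y, z as a fraction of full scale, a list of three; "rotation": the turn, a rotation vector about the tool's x, y, z as a fraction of full scale, a list of three. In form: {"delta_pos": [[dx, dy, dz], ...], "rotation": [[wx, wy, wz], ...]}. A call has 1 to 10 rows; each row shifts and turns the pose as measured when the row begins, along the tool's axes as they then stand; what a row does not reach is not made up. Full scale, the value 1, is 30 mm for a shift and 6 degrees for a turn. A row lasts 1/10 s, in which the tool goes at most 50 mm and 8.59 degrees, less where a joint would pass 70% of its speed; a pose out of reach is approached as far as the arm can. A call with a number of a shift or a turn outside -1 to 1 is refused whole. A call with a gripper value outside its range is refused whole. "gripper" is the closure, from -1 (fully open) to 1 (shut), so that 0 is half open, set as the call begins (left out, the last holds). The fingers move at their own pace and stop on an object; "grip_force" is the grip in N (left out, the last holds). Time passes only in rows, so rows that do not move let the fingers close. It gives the time, the measured TCP pose, the force and the opening at its end, in the units of the state.
- monitor.observe(): the state, without advancing time (a new reading comes with each control period).
- optics.grab_frame(name): name is "scene" or "side" or "wrist"; returns the picture (400x640x3 uint8, red, green, blue); there is no depth.
- optics.camera_params(name): a dict with "fx", "fy", "cx", "cy" (pixels), "origin" and "rotation" of the camera in the world. Camera axes: x right, y down, z forward; pixel columns grow to the right and rows downward; lengths in m; the calibration is good to about 2 mm. A picture is of the moment at which its call begins: read the wrist's pose just before it. camera_params takes no time and is no camera call; for the wrist camera it gives the pose at the moment of the call.
- bot.job_done(): hands the job in, once; it reports no verdict.
The state is a dict: "clock": time; "qpos": joint angles; "qd": joint speeds; "joint_efforts": joint torques, N m; "position": TCP position; "tool_rot": TCP orientation; "force": force on the tool from outside, world axes, zero at the start; "moment": the same for the moment, N m; "grip_width": finger opening in m.
Only numpy, scipy, OpenCV 4.12 (cv2) and the standard library are available. Lean on these libraries where they do the work, as an engineer would, in place of code of your own. Each camera call takes 0.05 s, during which the arm holds its last target. There are 200 camera calls.

## Working session

There is one attempt and no reset: what is moved stays moved. The work goes in short steps, Python scripts to look and compute and a tool call to move; the robot and the scene stay as the last step left them, time stands still between calls to the robot, and variables do not carry over. Pictures are saved under pics/ and viewed, about 8 in all and at most 12, crops included, and the job is handed in when it is done.

Besides the shell and the picture viewer there is one more tool, called after ">>>" in YAML: its name, and indented under it one key for each argument. arm_command: Moves the arm, as the interface text tells. Its arguments: {"type":"object","properties":{"delta_pos":{"type":"array","items":{"type":"array","items":{"type":"number"}}},"rotation":{"type":"array","items":{"type":"array","items":{"type":"number"}}},"gripper":{"type":"number"},"grip_force":{"type":"number"}},"required":["delta_pos","rotation"]}

```bash
ls; mkdir -p pics; python3 - <<'E'
from workcell import monitor, optics, bot
import cv2
print(monitor.observe())
for n in ("scene","side"):
    cv2.imwrite(f"pics/{n}0.png",optics.grab_frame(n)[:,:,::-1]); print(n,optics.camera_params(n))
E
```

```text
pics
{'clock': 0.0, 'qpos': array([ 1.19278832,  0.52201804, -0.03631855,  1.60002781,  0.02118906,
        1.02107031, -0.11278325]), 'qd': array([ 6.37836948e-04, -2.42527092e-03, -7.15724198e-04, -1.75345165e-04,
       -2.83831267e-04, -9.85855951e-05,  7.08455175e-04]), 'joint_efforts': array([ 1.28982309e-03, -9.27102041e+01,  1.98053330e+00, -3.69934130e+01,
        1.80638098e-02,  8.04210606e-03,  3.72427814e-05]), 'position': array([ 0.18920661, -0.59528875,  0.21011623]), 'tool_rot': array([-1.50394803,  1.56965741,  1.94544637]), 'force': array([-0.82835499, -0.20204166, -0.02589095]), 'moment': array([-0.00961474,  0.01320072, -0.03373049]), 'grip_width': 0.08602653309185755}
scene {'fx': 501.1340573771214, 'fy': 501.1340573771214, 'cx': 329.6983427776567, 'cy': 198.1924719718368, 'origin': array([1.12657549, 1.04941202, 0.86603792]), 'rotation': array([-2.15649859,  0.01858254,  2.6590493 ])}
side {'fx': 369.12979583350915, 'fy': 369.12979583350915, 'cx': 320.8738676623006, 'cy': 201.47788436306317, 'origin': array([-0.05899596,  0.61190223,  0.72493258]), 'rotation': array([-2.21447865, -0.0094035 , -2.31087814])}
```

View pics/scene0.png

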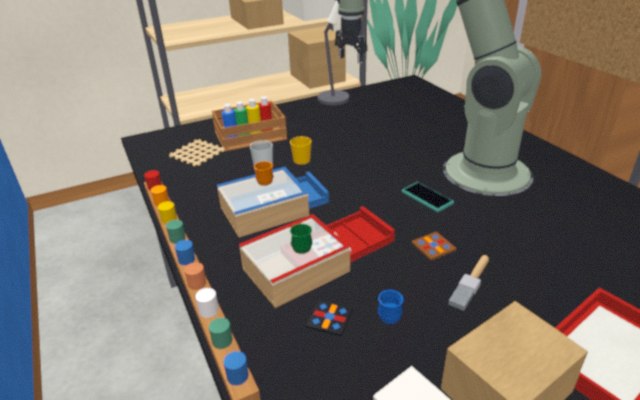

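View pics/side0.png

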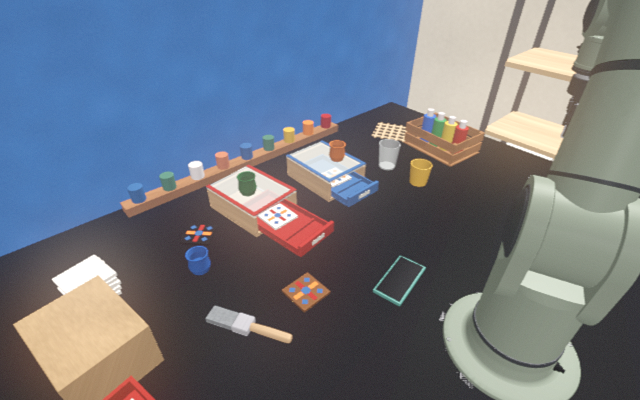

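```bash
cat > h.py <<'E'
import numpy as np, cv2
from scipy.spatial.transform import Rotation as Ro
from workcell import monitor, optics, bot
def ray(P,u,v,z):
    R=Ro.from_euler('xyz',P['rotation']).as_matrix()
    d=R@np.array([(u-P['cx'])/P['fx'],(v-P['cy'])/P['fy'],1]); o=np.array(P['origin'])
    return o+d*(z-o[2])/d[2]
def proj(P,p):
    R=Ro.from_euler('xyz',P['rotation']).as_matrix(); c=R.T@(np.array(p)-P['origin'])
    return np.array([P['cx']+P['fx']*c[0]/c[2],P['cy']+P['fy']*c[1]/c[2]])
E
python3 - <<'E'
from h import *
a=cv2.imread("pics/side0.png")[135:260,200:390]; b=cv2.imread("pics/scene0.png")[160:305,210:400]
cv2.imwrite("pics/side0c.png",cv2.resize(a,None,fx=4,fy=4,interpolation=cv2.INTER_CUBIC))
cv2.imwrite("pics/scene0c.png",cv2.resize(b,None,fx=4,fy=4,interpolation=cv2.INTER_CUBIC))
E
```

```text
(no output)
```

View pics/side0c.png

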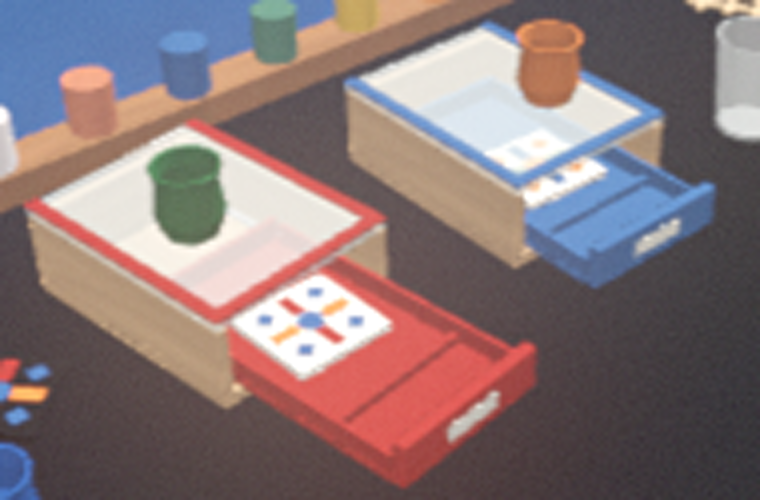

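View pics/scene0c.png

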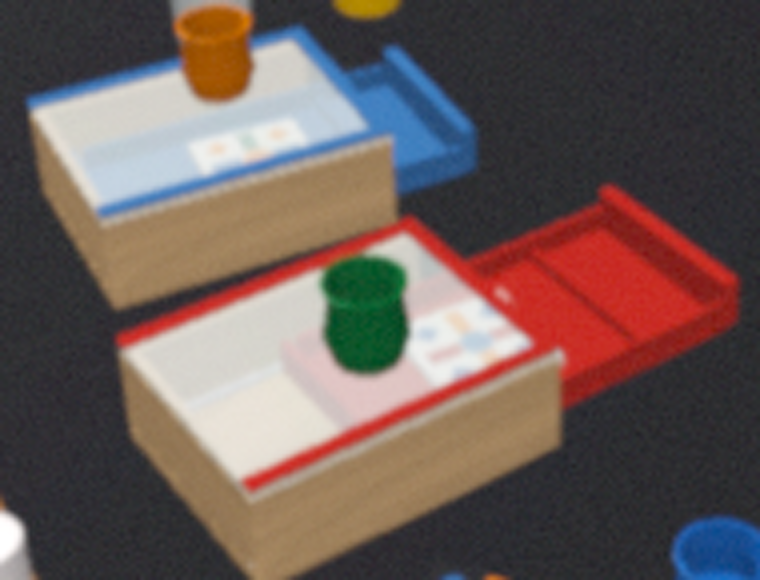

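```bash
python3 - <<'E'
from h import *
S=optics.camera_params("side");C=optics.camera_params("scene")
s=lambda u,v,z:ray(S,u/4+200,v/4+135,z)[:2]
c=lambda u,v,z:ray(C,u/4+210,v/4+160,z)[:2]
np.set_printoptions(precision=4,suppress=True)
# FL(+y), FR, BL, BR ; side-left = +y ; scene near = +y
D={'red':([s(218,320,.081),s(385,216,.081),s(30,205,.081),s(193,122,.081)],[c(562,355,.081),c(410,220,.081),c(245,488,.081),c(118,340,.081)]),
'blue':([s(520,186,.081),s(662,115,.081),s(347,85,.081),s(490,24,.081)],[c(393,140,.081),c(303,30,.081),c(100,213,.081),c(30,100,.081)])}
L={'red':([s(397,450,.052),s(528,346,.052)],[c(732,282,.052),c(610,190,.052)]),
'blue':([s(592,256,.052),s(708,185,.052)],[c(470,132,.052),c(392,49,.052)])}
for k in D:
  for cam,q in zip(('side','scene'),D[k]):
    q=np.array(q); FL,FR,BL,BR=q
    print(k,cam,q.tolist(),'w',np.linalg.norm(FL-FR),np.linalg.norm(BL-BR),'d',np.linalg.norm(FL-BL),np.linalg.norm(FR-BR))
    ax=(BL-FL)+(BR-FR); ay=FL-FR
    print('  yaw x',np.degrees(np.arctan2(ax[1],ax[0])),'yaw y-90',np.degrees(np.arctan2(ay[1],ay[0]))-90,'origin',(FL+FR)/2)
  for cam,q in zip(('side','scene'),L[k]):
    a,b=q; print(k,'lip',cam,a,b,'mid',(a+b)/2,'w',np.linalg.norm(a-b),'yaw',np.degrees(np.arctan2(*(a-b)[::-1]))-90)
P=monitor.observe(); print(Ro.from_euler('xyz',P['tool_rot']).as_matrix())
print('orange',s(548,100,.082),c(217,97,.082),'green',s(190,240,.082),c(367,370,.082))
print('blue pot',ray(S,198,270,0),'yellow',ray(S,420,183,0),'clear',ray(S,389,167,0))
E
```

```text
red side [[0.6467328045155172, 0.20767172534843636], [0.6671764504974833, 0.04193428325830861], [0.8588122940158307, 0.2354295523781455], [0.8788679391479071, 0.0746395116832328]] w 0.1669935399098253 0.1620360024449365 d 0.21388830456134073 0.2142029839506419
  yaw x 8.120077684787733 yaw y-90 7.0318909338868 origin [0.657  0.1248]
red scene [[0.6499098831226977, 0.2182108738759796], [0.6689036716685665, 0.04417704744101569], [0.8658636038087386, 0.23421379049604152], [0.8850655841820037, 0.07134121267051352]] w 0.17506723493252618 0.16400058737025283 d 0.21654584461146612 0.2178620304093449
  yaw x 5.704753514104954 yaw y-90 6.228523017370051 origin [0.6594 0.1312]
red lip side [0.4891 0.179 ] [0.5083 0.0426] mid [0.4987 0.1108] w 0.13776605337173656 yaw 7.993084725324408
red lip scene [0.4953 0.1759] [0.511  0.0435] mid [0.5032 0.1097] w 0.13335542088431596 yaw 6.755238419277518
blue side [[0.6287091200536341, -0.06307493064122349], [0.6271468117547174, -0.22674959456370192], [0.8424100488718551, -0.05921612534052845], [0.8434298890612957, -0.22862031980790565]] w 0.16368212002951
[... 293 characters left out ...]
0.8486717578069742, -0.2319355976471269]] w 0.17680528141234259 0.1655991281307939 d 0.21461258875034273 0.21899939065778523
  yaw x -2.7036500705711206 yaw y-90 -2.108554533553203 origin [ 0.633  -0.1389]
blue lip side [ 0.553  -0.0683] [ 0.5582 -0.21  ] mid [ 0.5556 -0.1392] w 0.14178436917714674 yaw 2.073674945394501
blue lip scene [ 0.5631 -0.0729] [ 0.5614 -0.2114] mid [ 0.5623 -0.1422] w 0.13856229976180123 yaw -0.7308989015234033
[[-0.0003  0.3029 -0.953 ]
 [ 0.0009 -0.953  -0.3029]
 [-1.     -0.0009  0.0001]]
orange [ 0.7074 -0.1708] [ 0.7258 -0.1658] green [0.7379 0.1703] [0.7615 0.1743]
blue pot [0.6432 0.3962 0.    ] yellow [ 0.4978 -0.3786  0.    ] clear [ 0.6391 -0.3808  0.    ]
```

>>> arm_command:
  delta_pos:
    - [0,0,0]
    - [0,0,0]
    - [0,-0.85,-0.85]
    - [0,-0.85,-0.85]
    - [0,-0.85,-0.85]
    - [0,-0.85,-0.85]
    - [0,-0.85,-0.85]
    - [0,-0.85,-0.85]
    - [0,-0.85,-0.85]
    - [0,-0.85,-0.85]
  rotation:
    - [0.88,0,0]
    - [0.88,0,0]
    - [0,0,0]
    - [0,0,0]
    - [0,0,0]
    - [0,0,0]
    - [0,0,0]
    - [0,0,0]
    - [0,0,0]
    - [0,0,0]
  gripper: 1
  grip_force: 20

```text
clock: 1.1
position: [0.3696, -0.3631, 0.207]
tool_rot: [-0.819, 1.564, 2.43]
force: [0.2, 0.7, -0.2]
grip_width: 0.0
```

```bash
cat >> h.py <<'E'
def to(p,yaw):  # tool-frame shift in mm and turn in deg to reach TCP p, tool z = -(cos yaw, sin yaw), tool x down
    s=monitor.observe(); R=Ro.from_euler('xyz',s['tool_rot']).as_matrix()
    z=-np.array([np.cos(np.radians(yaw)),np.sin(np.radians(yaw)),0]); x=np.array([0,0,-1.]); G=np.array([x,np.cross(z,x),z]).T
    print('clock',s['clock'],'pos',s['position'].round(4),'F',s['force'].round(1))
    print('mm/30',(R.T@(np.array(p)-s['position'])/.03).round(2),'deg/6',(np.degrees(Ro.from_matrix(R.T@G).as_rotvec())/6).round(2))
    print('after turn mm/30',(G.T@(np.array(p)-s['position'])/.03).round(2))
E
python3 -c "
from h import *
to((.45,.108,.207),7)"
```

```text
clock 1.1 pos [ 0.3696 -0.3631  0.207 ] F [ 0.2  0.7 -0.2]
mm/30 [  0.05 -15.33  -4.35] deg/6 [-0.14  0.04  0.05]
after turn mm/30 [  0.   -15.26  -4.57]
```

>>> arm_command:
  delta_pos:
    - [0,-1,-0.3]
    - [0,-1,-0.3]
    - [0,-1,-0.3]
    - [0,-1,-0.3]
    - [0,-1,-0.3]
    - [0,-1,-0.3]
    - [0,-1,-0.3]
    - [0,-1,-0.3]
    - [0,-1,-0.3]
    - [0,-1,-0.3]
  rotation:
    - [-0.14,0.04,0.05]
    - [0,0,0]
    - [0,0,0]
    - [0,0,0]
    - [0,0,0]
    - [0,0,0]
    - [0,0,0]
    - [0,0,0]
    - [0,0,0]
    - [0,0,0]

```text
clock: 2.1
position: [0.4237, -0.0404, 0.2059]
tool_rot: [-0.188, 1.569, 3.079]
force: [0.8, 0.4, 0.7]
grip_width: 0.0001
```

>>> arm_command:
  delta_pos:
    - [0,-1,-0.3]
    - [0,-1,-0.3]
    - [0,-1,-0.3]
    - [0,-1,-0.3]
    - [0,-0.8,-0.3]
    - [0,-0.4,-0.1]
  rotation:
    - [0,0,0]
    - [0,0,0]
    - [0,0,0]
    - [0,0,0]
    - [0,0,0]
    - [0,0,0]

```text
clock: 2.7
position: [0.4514, 0.1296, 0.2054]
tool_rot: [-0.364, 1.568, 2.905]
force: [-0.2, -0.3, 0.7]
grip_width: -0.0004
```

```bash
python3 -c "
from h import *
to((.45,.107,.050),7)"
```

```text
clock 2.7 pos [0.4514 0.1296 0.2054] F [-0.2 -0.3  0.7]
mm/30 [5.18 0.75 0.13] deg/6 [0.05 0.02 0.01]
after turn mm/30 [5.18 0.74 0.14]
```

>>> arm_command:
  delta_pos:
    - [0.9,0.4,0.1]
    - [0.9,0.35,0.03]
    - [0.9,0,0]
    - [0.9,0,0]
    - [0.9,0,0]
    - [0.6,0,0]
    - [0.2,0,0]
  rotation:
    - [0.05,0.02,0.01]
    - [0,0,0]
    - [0,0,0]
    - [0,0,0]
    - [0,0,0]
    - [0,0,0]
    - [0,0,0]

```text
clock: 3.4
position: [0.4507, 0.1093, 0.041]
tool_rot: [-2.481, 1.569, 0.787]
force: [0.7, 0.2, 0.5]
grip_width: -0.0001
```

```bash
python3 -c "
from h import *
to((.45,.107,.047),7)
cv2.imwrite('pics/side1.png',cv2.resize(optics.grab_frame('side')[130:290,180:400,::-1],None,fx=3,fy=3))"
```

```text
clock 3.4 pos [0.4507 0.1093 0.041 ] F [0.7 0.2 0.5]
mm/30 [-0.2   0.07  0.03] deg/6 [ 0.04 -0.02  0.01]
after turn mm/30 [-0.2   0.07  0.03]
```

View pics/side1.png

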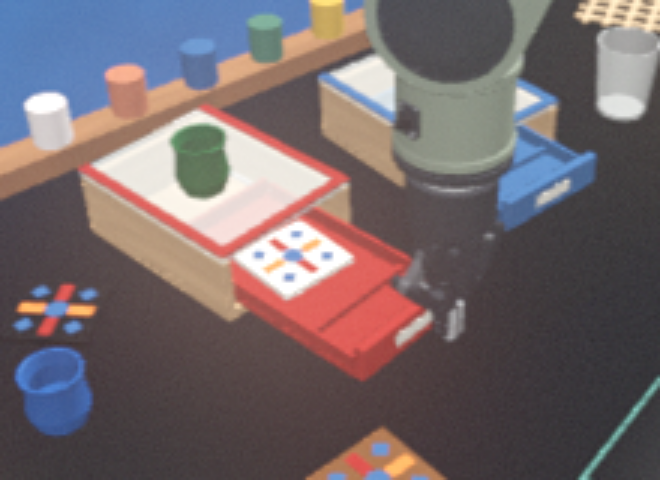

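>>> arm_command:
  delta_pos:
    - [-0.1,0,-0.25]
    - [0,0,-0.25]
    - [0,0,-0.25]
    - [0,0,-0.25]
    - [0,0,-0.25]
    - [0,0,-0.25]
    - [0,0,-0.25]
  rotation:
    - [0,0,0]
    - [0,0,0]
    - [0,0,0]
    - [0,0,0]
    - [0,0,0]
    - [0,0,0]
    - [0,0,0]

```text
clock: 4.15
position: [0.5091, 0.1168, 0.0481]
tool_rot: [-2.838, 1.564, 0.429]
force: [-1.3, 0.0, -0.7]
grip_width: 0.0
```

>>> arm_command:
  delta_pos:
    - [0,0,-0.3]
    - [0,0,-0.3]
    - [0,0,-0.3]
    - [0,0,-0.3]
    - [0,0,-0.3]
    - [0,0,-0.3]
  rotation:
    - [0,0,0]
    - [0,0,0]
    - [0,0,0]
    - [0,0,0]
    - [0,0,0]
    - [0,0,0]

```text
clock: 4.75
position: [0.5674, 0.1241, 0.0482]
tool_rot: [-2.813, 1.565, 0.455]
force: [-1.0, -0.1, -0.2]
grip_width: 0.0
```

```bash
python3 -c "
from h import *
to((.580,.118,.044),7)"
```

```text
clock 4.75 pos [0.5674 0.1241 0.0482] F [-1.  -0.1 -0.2]
mm/30 [ 0.14  0.25 -0.39] deg/6 [ 0.04 -0.06  0.02]
after turn mm/30 [ 0.14  0.25 -0.39]
```

>>> arm_command:
  delta_pos:
    - [0.1,0.1,-0.1]
    - [0,0.1,-0.1]
    - [0,0,-0.1]
    - [0,0,-0.1]
  rotation:
    - [0,0,0]
    - [0,0,0]
    - [0,0,0]
    - [0,0,0]

```text
clock: 5.15
position: [0.5815, 0.119, 0.0446]
tool_rot: [-2.803, 1.565, 0.465]
force: [-0.1, 0.6, -0.1]
grip_width: -0.0003
```

```bash
python3 -c "
from h import *
to((.580,.122,.044),7)
cv2.imwrite('pics/side2.png',cv2.resize(optics.grab_frame('side')[130:290,180:400,::-1],None,fx=3,fy=3))"
```

```text
clock 5.15 pos [0.5815 0.119  0.0446] F [-0.1  0.6 -0.1]
mm/30 [ 0.02 -0.1   0.04] deg/6 [ 0.03 -0.05  0.02]
after turn mm/30 [ 0.02 -0.1   0.04]
```

View pics/side2.png

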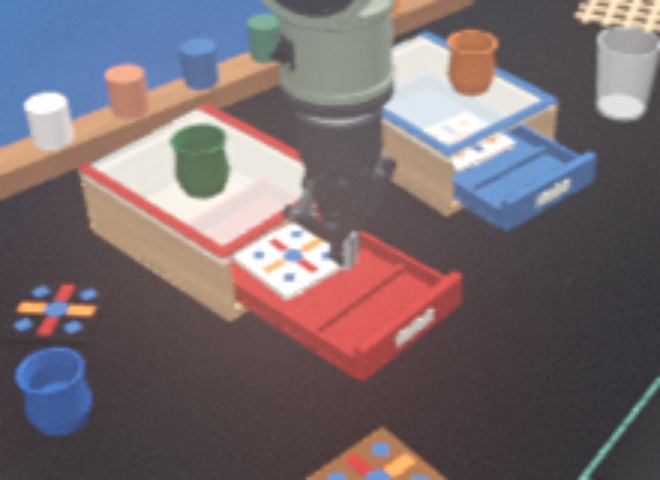

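The picture shows the red tray unmoved, with its lip still at crop (360,370)-(460,280). The fingertip at (347,262) appears to be above or inside the tray, so it passed over the lip. I'm checking the tip position against the calibration.

```bash
python3 -c "
from h import *
S=optics.camera_params('side')
s=monitor.observe(); R=Ro.from_euler('xyz',s['tool_rot']).as_matrix(); print(R.round(3)); t=s['position']+.014*R[:,0]
print('tip proj',proj(S,t),'TCP proj',proj(S,s['position']))
im=optics.grab_frame('wrist'); cv2.imwrite('pics/wrist1.png',im[:,:,::-1])
c=lambda u,v,z:ray(S,u/3+180,v/3+130,z).round(3)
for z in(.02,.04,.06,.08,.1): print(z,c(347,266,z))
print('lip',c(360,355,.052),c(458,280,.052))
# before picture tip
for z in(.0,.027,.04,.06): print('pre',z,c(452,338,z))
"
```

```text
[[ 0.006  0.125 -0.992]
 [ 0.003 -0.992 -0.125]
 [-1.    -0.002 -0.006]]
tip proj [294.80669668 226.28713942] TCP proj [294.67180339 222.56468876]
0.02 [0.617 0.088 0.02 ]
0.04 [0.598 0.102 0.04 ]
0.06 [0.579 0.117 0.06 ]
0.08 [0.56  0.132 0.08 ]
0.1 [0.54  0.147 0.1  ]
lip [0.485 0.18  0.052] [0.501 0.047 0.052]
pre 0.0 [0.487 0.066 0.   ]
pre 0.027 [0.467 0.087 0.027]
pre 0.04 [0.457 0.096 0.04 ]
pre 0.06 [0.442 0.111 0.06 ]
```

View pics/wrist1.png

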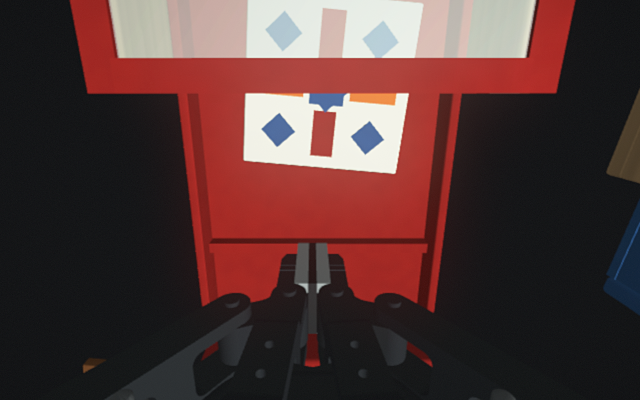

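```bash
python3 -c "
from h import *
W=optics.camera_params('wrist');S=optics.camera_params('side')
s=monitor.observe(); R=Ro.from_euler('xyz',s['tool_rot']).as_matrix()
Rw=Ro.from_euler('xyz',W['rotation']).as_matrix()
print('wrist cam in tool', R.T@(W['origin']-s['position']), (R.T@Rw).round(3), s['grip_width'])
for d in(.02,.014,0,-.01,-.02,-.03): print(d,proj(W,s['position']+d*R[:,0]),proj(S,s['position']+d*R[:,0]))
# hood edge and lip seen by the wrist
for p in((88,93,.081),(556,93,.081),(212,240,.028),(427,240,.028)): print(p,ray(W,*p).round(4))
im=optics.grab_frame('scene')[150:310,260:420,::-1]; cv2.imwrite('pics/scene1.png',cv2.resize(im,None,fx=3.5,fy=3.5))
C=optics.camera_params('scene')
for d in(.014,0,-.02): print(d,(proj(C,s['position']+d*R[:,0])-[260,150])*3.5)
"
```

```text
wrist cam in tool [-0.16279056 -0.00042396 -0.07733478] [[ 0.    -0.303  0.953]
 [ 1.    -0.001 -0.   ]
 [ 0.001  0.953  0.303]] 3.6270571562306335e-06
0.02 [312.80403445 226.95607751] [294.90841465 227.93124712]
0.014 [312.8282483  231.01861242] [294.85138106 226.35375222]
0 [312.89077763 241.50961402] [294.71677999 222.63081521]
-0.01 [312.94148448 250.01707282] [294.6193087  219.93485229]
-0.02 [312.99825012 259.54106026] [294.52070924 217.20768541]
-0.03 [313.06222948 270.27534534] [294.42096192 214.44876966]
(88, 93, 0.081) [0.6471 0.2103 0.081 ]
(556, 93, 0.081) [0.6684 0.0408 0.081 ]
(212, 240, 0.028) [0.5674 0.1776 0.028 ]
(427, 240, 0.028) [0.5833 0.0513 0.028 ]
0.014 [329.81376775 297.73572667]
0 [330.02963389 283.27456022]
-0.02 [330.34230749 262.32813112]
```

View pics/scene1.png

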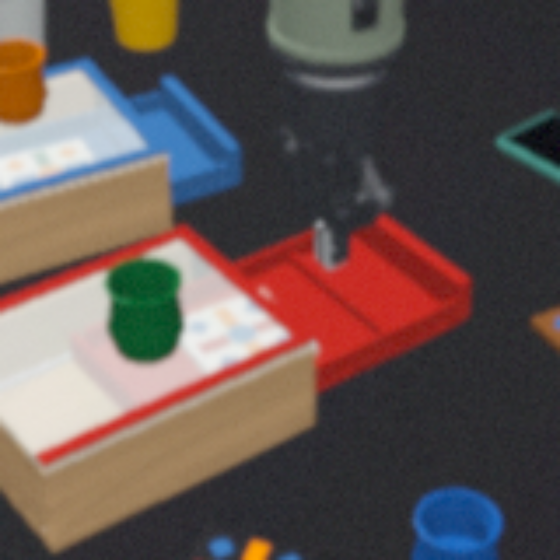

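The wrist and scene views agree: the real tip sits about 15 mm above the reported TCP. That makes it some 30 mm higher than the given geometry says, while x and y agree. I'll lift, go back in front of the lip, and work about 30 mm lower, checking height with the cameras and the force reading.

>>> arm_command:
  delta_pos:
    - [-0.7,0,0]
    - [-0.3,0,0.9]
    - [0,0,0.9]
    - [0,0,0.9]
    - [0,0,0.9]
    - [0,0,0.7]
    - [0,0,0.1]
  rotation:
    - [0,0,0]
    - [0,0,0]
    - [0,0,0]
    - [0,0,0]
    - [0,0,0]
    - [0,0,0]
    - [0,0,0]

```text
clock: 6.0
position: [0.4444, 0.1023, 0.0753]
tool_rot: [-2.81, 1.564, 0.459]
force: [-0.1, 0.3, -0.4]
grip_width: 0.0002
```

```bash
python3 -c "
from h import *
to((.446,.105,.020),7)"
```

```text
clock 6.0 pos [0.4444 0.1023 0.0753] F [-0.1  0.3 -0.4]
mm/30 [ 1.84 -0.08 -0.05] deg/6 [ 0.04 -0.06  0.02]
after turn mm/30 [ 1.84 -0.08 -0.06]
```

>>> arm_command:
  delta_pos:
    - [0.5,-0.08,0]
    - [0.5,0,0]
    - [0.4,0,0]
    - [0.2,0,0]
    - [0.1,0,0]
  rotation:
    - [0.04,-0.06,0.02]
    - [0,0,0]
    - [0,0,0]
    - [0,0,0]
    - [0,0,0]

```text
clock: 6.5
position: [0.4469, 0.1063, 0.0209]
tool_rot: [-2.943, 1.569, 0.321]
force: [0.3, -0.5, -0.5]
grip_width: -0.0002
```

```bash
python3 -c "
from h import *
to((.446,.105,.020),7)
a=optics.grab_frame('side')[170:270,240:380,::-1];b=optics.grab_frame('scene')[150:250,290:430,::-1]
cv2.imwrite('pics/both2.png',np.hstack([cv2.resize(x,None,fx=2.8*1,fy=2.8) for x in(a,b)]))
s=monitor.observe(); R=Ro.from_euler('xyz',s['tool_rot']).as_matrix()
S=optics.camera_params('side');C=optics.camera_params('scene')
for d in(.014,0,-.015): print(d,(proj(S,s['position']+d*R[:,0])-[240,170])*2.8,(proj(C,s['position']+d*R[:,0])-[290,150])*2.8+[392,0])"
```

```text
clock 6.5 pos [0.4469 0.1063 0.0209] F [ 0.3 -0.5 -0.5]
mm/30 [0.03 0.04 0.04] deg/6 [ 0.   -0.02  0.  ]
after turn mm/30 [0.03 0.04 0.04]
0.014 [252.78444701 238.0573414 ] [679.89188672 210.09399976]
0 [253.17280622 227.6918381 ] [680.61464831 198.99693114]
-0.015 [253.59626799 216.38942989] [681.39777993 186.9729587 ]
```

View pics/both2.png

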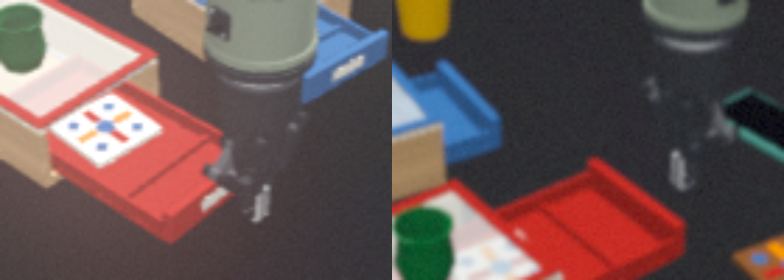

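Left half is the side view with the tip at (262,218). Right half is the scene view with the tip at (682,188). Both again put the tip about 15 mm above the TCP, at z≈0.036, below the lip top. Pushing now.

>>> arm_command:
  delta_pos:
    - [0.1,0,-0.25]
    - [0,0,-0.25]
    - [0,0,-0.25]
    - [0,0,-0.25]
    - [0,0,-0.2]
    - [0,0,-0.2]
  rotation:
    - [0,0,0]
    - [0,0,0]
    - [0,0,0]
    - [0,0,0]
    - [0,0,0]
    - [0,0,0]

```text
clock: 7.2
position: [0.493, 0.1119, 0.0195]
tool_rot: [-2.945, 1.567, 0.318]
force: [-2.8, 1.1, -0.5]
grip_width: -0.0001
```

>>> arm_command:
  delta_pos:
    - [0,0,-0.25]
    - [0,0,-0.25]
    - [0,0,-0.25]
    - [0,0,-0.25]
    - [0,0,-0.25]
    - [0,0,-0.25]
  rotation:
    - [0,0,0]
    - [0,0,0]
    - [0,0,0]
    - [0,0,0]
    - [0,0,0]
    - [0,0,0]

```text
clock: 7.8
position: [0.5406, 0.1179, 0.0195]
tool_rot: [-2.811, 1.568, 0.452]
force: [-3.0, 0.9, 0.7]
grip_width: 0.0002
```

```bash
python3 -c "
from h import *
to((.580,.122,.018),7)"
```

```text
clock 7.8 pos [0.5406 0.1179 0.0195] F [-3.   0.9  0.7]
mm/30 [ 0.05  0.02 -1.32] deg/6 [-0.   -0.02  0.01]
after turn mm/30 [ 0.05  0.02 -1.32]
```

Contact force is a steady ~3 N, so the tray is moving. I'll slow down for the last part.

>>> arm_command:
  delta_pos:
    - [0,0,-0.2]
    - [0,0,-0.2]
    - [0,0,-0.2]
    - [0,0,-0.15]
    - [0,0,-0.1]
  rotation:
    - [0,0,0]
    - [0,0,0]
    - [0,0,0]
    - [0,0,0]
    - [0,0,0]

```text
clock: 8.3
position: [0.5687, 0.1214, 0.0195]
tool_rot: [-2.774, 1.568, 0.489]
force: [-2.3, 1.0, 1.3]
grip_width: 0.0
```

>>> arm_command:
  delta_pos:
    - [0,0,-0.1]
    - [0,0,-0.1]
    - [0,0,-0.1]
  rotation:
    - [0,0,0]
    - [0,0,0]
    - [0,0,0]

```text
clock: 8.6
position: [0.5782, 0.1226, 0.0195]
tool_rot: [-2.755, 1.568, 0.508]
force: [-2.3, 1.5, 0.0]
grip_width: 0.0001
```

>>> arm_command:
  delta_pos:
    - [0,0,-0.1]
    - [0,0,-0.08]
  rotation:
    - [0,0,0]
    - [0,0,0]

```text
clock: 8.8
position: [0.5821, 0.123, 0.0192]
tool_rot: [-0.151, 1.569, 3.112]
force: [-24.1, -0.8, 16.3]
grip_width: -0.0
```

>>> arm_command:
  delta_pos:
    - [0,0,-0.07]
    - [0,0,-0.07]
  rotation:
    - [0,0,0]
    - [0,0,0]

```text
clock: 9.0
position: [0.5818, 0.1227, 0.0186]
tool_rot: [0.137, 1.56, -2.883]
force: [-16.8, -0.9, 10.7]
grip_width: -0.0002
```

Stop reached: force rose to ~24 N at TCP x=0.582, which matches the predicted home position. Backing off and lifting, then over to the blue tray.

>>> arm_command:
  delta_pos:
    - [0,0,0.3]
    - [0,0,0.6]
    - [-0.5,0,0.3]
    - [-1,0,0]
    - [-1,0,0]
    - [-1,0,0]
    - [-1,0,0]
  rotation:
    - [0,0,0]
    - [0,0,0]
    - [0,0,0]
    - [0,0,0]
    - [0,0,0]
    - [0,0,0]
    - [0,0,0]

```text
clock: 9.7
position: [0.5442, 0.117, 0.1551]
tool_rot: [0.211, 1.556, -2.808]
force: [-0.1, -0.7, -0.8]
grip_width: -0.0002
```

```bash
python3 -c "
from h import *
to((.565,-.142,.15),0)"
```

```text
clock 9.7 pos [0.5442 0.117  0.1551] F [-0.1 -0.7 -0.8]
mm/30 [0.2  8.65 0.36] deg/6 [ 1.17  0.13 -0.04]
after turn mm/30 [ 0.17  8.63 -0.69]
```

>>> arm_command:
  delta_pos:
    - [0,0,0]
    - [0,0,0]
    - [0.1,1,0]
    - [0,1,-0.1]
    - [0,1,-0.1]
    - [0,1,-0.1]
    - [0,1,-0.1]
    - [0,1,-0.1]
    - [0,1,-0.1]
    - [0,1,-0.1]
  rotation:
    - [0.6,0.13,0]
    - [0.57,0,0]
    - [0,0,0]
    - [0,0,0]
    - [0,0,0]
    - [0,0,0]
    - [0,0,0]
    - [0,0,0]
    - [0,0,0]
    - [0,0,0]

```text
clock: 10.7
position: [0.5687, -0.1284, 0.1598]
tool_rot: [3.055, 1.552, -0.087]
force: [0.6, -1.2, -0.7]
grip_width: 0.0003
```

>>> arm_command:
  delta_pos:
    - [0,0.5,0]
    - [0,0.1,0]
  rotation:
    - [0,0,0]
    - [0,0,0]

```text
clock: 10.9
position: [0.5684, -0.1513, 0.1599]
tool_rot: [2.974, 1.551, -0.173]
force: [-0.1, 1.1, -0.1]
grip_width: -0.0002
```

```bash
python3 -c "
from h import *
to((.565,-.142,.15),0)
import json
P=optics.camera_params('wrist'); cv2.imwrite('pics/wrist2.png',optics.grab_frame('wrist')[:,:,::-1]); json.dump({k:np.array(v).tolist() for k,v in P.items()},open('w2.json','w'))"
```

```text
clock 10.9 pos [ 0.5684 -0.1513  0.1599] F [-0.1  1.1 -0.1]
mm/30 [ 0.33 -0.31  0.12] deg/6 [-0.05 -0.19 -0.03]
after turn mm/30 [ 0.33 -0.31  0.11]
```

View pics/wrist2.png

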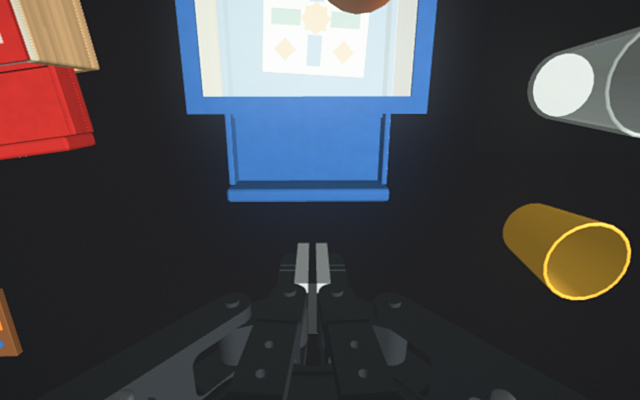

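```bash
python3 -c "
from h import *
import json
P=json.load(open('w2.json'))
for n,u,v,z in [('hoodL',188,113,.081),('hoodR',427,113,.081),('lipbackL',229,187,.052),('lipbackR',388,187,.052),('lipfrontL',229,201,.052),('lipfrontR',388,201,.052),('lipfrontR low',388,201,.014),('redlipR_front',93,147,.052),('redlipR_back',90,133,.052)]: print(n,ray(P,u,v,z).round(4))
print('pred red home lip end', np.array([.658,.125])+Ro.from_euler('z',7,degrees=True).as_matrix()[:2,:2]@[-.059,-.07])
"
```

```text
hoodL [ 0.6326 -0.0634  0.081 ]
hoodR [ 0.6315 -0.2334  0.081 ]
lipbackL [ 0.5704 -0.0809  0.052 ]
lipbackR [ 0.5694 -0.2157  0.052 ]
lipfrontL [ 0.558 -0.08   0.052]
lipfrontR [ 0.557  -0.2164  0.052 ]
lipfrontR low [ 0.545  -0.2256  0.014 ]
redlipR_front [0.605  0.0275 0.052 ]
redlipR_back [0.6162 0.0277 0.052 ]
pred red home lip end [0.60797063 0.04833148]
```

>>> arm_command:
  delta_pos:
    - [0.3,0,-0.3]
    - [0.6,-0.1,-0.2]
    - [0.7,0,0]
    - [0.7,0,0]
  rotation:
    - [-0.05,-0.19,-0.03]
    - [0,0,0]
    - [0,0,0]
    - [0,0,0]

```text
clock: 11.35
position: [0.5862, -0.1417, 0.0901]
tool_rot: [-2.978, 1.565, 0.168]
force: [-0.7, 0.2, 0.1]
grip_width: -0.0
```

```bash
python3 -c "
from h import *
to((.586,-.148,.014),0)"
```

```text
clock 11.35 pos [ 0.5862 -0.1417  0.0901] F [-0.7  0.2  0.1]
mm/30 [2.54 0.21 0.02] deg/6 [ 0.05 -0.06  0.01]
after turn mm/30 [2.54 0.21 0.01]
```

>>> arm_command:
  delta_pos:
    - [0.5,0.2,0]
    - [0.5,0,0]
    - [0.4,0,0]
    - [0.3,0,0]
  rotation:
    - [0.05,-0.06,0]
    - [0,0,0]
    - [0,0,0]
    - [0,0,0]

```text
clock: 11.75
position: [0.5851, -0.1432, 0.0327]
tool_rot: [-0.68, 1.566, 2.466]
force: [-0.0, 0.6, 0.3]
grip_width: -0.0002
```

```bash
python3 -c "
from h import *
to((.586,-.148,.014),0)"
```

```text
clock 11.75 pos [ 0.5851 -0.1432  0.0327] F [-0.   0.6  0.3]
mm/30 [ 0.62  0.16 -0.03] deg/6 [0.04 0.04 0.03]
after turn mm/30 [ 0.62  0.16 -0.03]
```

>>> arm_command:
  delta_pos:
    - [0.25,0.1,0]
    - [0.2,0,0]
    - [0.1,0,0]
  rotation:
    - [0,0,0]
    - [0,0,0]
    - [0,0,0]

```text
clock: 12.05
position: [0.585, -0.146, 0.0144]
tool_rot: [-0.684, 1.565, 2.461]
force: [1.1, -0.4, 0.3]
grip_width: 0.0001
```

>>> arm_command:
  delta_pos:
    - [0,0,0.2]
    - [0,0,0.2]
    - [0,0,0.2]
    - [0,0,0.2]
    - [0,0,0.2]
  rotation:
    - [0,0,0]
    - [0,0,0]
    - [0,0,0]
    - [0,0,0]
    - [0,0,0]

```text
clock: 12.55
position: [0.5545, -0.1463, 0.0158]
tool_rot: [-1.561, 1.568, 1.584]
force: [2.5, 0.7, -0.7]
grip_width: -0.0001
```

```bash
python3 -c "
from h import *
to((.44,-.148,.015),0)
a=optics.grab_frame('side')[130:260,200:390,::-1]; cv2.imwrite('pics/side3.png',cv2.resize(a,None,fx=4,fy=4))"
```

```text
clock 12.55 pos [ 0.5545 -0.1463  0.0158] F [ 2.5  0.7 -0.7]
mm/30 [0.03 0.04 3.82] deg/6 [0.04 0.   0.03]
after turn mm/30 [0.03 0.06 3.82]
```

View pics/side3.png

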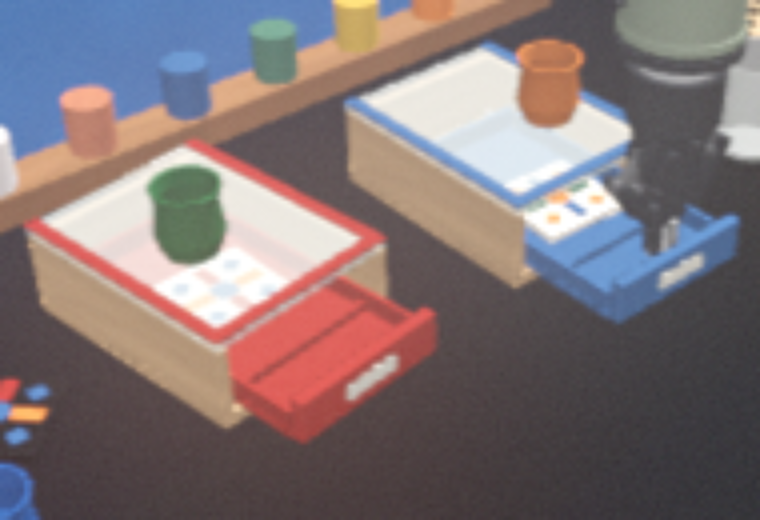

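The blue tray is hooked and moving: finger at crop (665,235), lip at (735,225). The red lip is at (303,425)-(437,325). Before drawing further I'll check that red is really home.

```bash
python3 -c "
from h import *
S=optics.camera_params('side')
s=lambda u,v,z:ray(S,u/4+200,v/4+130,z)[:2]
R=lambda q:Ro.from_euler('z',-6.8,degrees=True).as_matrix()[:2,:2]@(q-np.array([.658,.1265]))
# same feature picks as in first picture (lip top mid-thickness ends), and hood front corners
for n,u,v,z in [('lipL',295,407,.052),('lipR',430,314,.052),('hoodL',218,340,.081),('hoodR',385,236,.081)]: print(n,s(u,v,z),'unit frame',R(s(u,v,z)))
for n,u,v in [('lipL0',397,450-20+20),('lipR0',528,346)]: q=ray(S,u/4+200,v/4+135,.052)[:2]; print(n,R(q))
for n,u,v in [('blueL',612,290),('blueR',732,222)]: print(n,s(u,v,.052))
"
```

```text
lipL [0.58291546 0.1915682 ] unit frame [-0.06685203  0.07350078]
lipR [0.59980848 0.05531727] unit frame [-0.06621049 -0.06379188]
hoodL [0.6467328  0.20767173] unit frame [-0.00157688  0.0819348 ]
hoodR [0.66717645 0.04193428] unit frame [-0.00090102 -0.08505737]
lipL0 [-0.16149319  0.07214378]
lipR0 [-0.15862466 -0.06559241]
blueL [ 0.53048107 -0.06686477]
blueR [ 0.5290219  -0.20567181]
```

```bash
python3 -c "
from h import *
import json
P=json.load(open('w2.json')); im=cv2.imread('pics/wrist2.png').astype(int)
Rz=Ro.from_euler('z',6.8,degrees=True).as_matrix()
for j in (0,.01):
  for x in(-.065,-.053):
    for z in(.014,.052): print(j,x,z,proj(P,np.array([.658,.1265,0])+Rz@[x-j,-.07,z]).round(1))
for u in (10,30,50,70,80,88,92): 
  c=im[100:200,u]; m=np.where((c[:,2]>90)&(c[:,2]>2*c[:,1]))[0]+100; print(u,m.min() if len(m) else None,m.max() if len(m) else None,[int(v) for v in im[120:166:4,u,2]])
W=optics.camera_params('wrist'); 
"
```

```text
0 -0.065 0.014 [ 95.9 144.8]
0 -0.065 0.052 [ 67.1 151.1]
0 -0.053 0.014 [ 91.9 131.8]
0 -0.053 0.052 [ 62.2 136.4]
0.01 -0.065 0.014 [ 99.2 155.4]
0.01 -0.065 0.052 [ 71.1 163. ]
0.01 -0.053 0.014 [ 95.2 142.7]
0.01 -0.053 0.052 [ 66.3 148.7]
10 100 158 [208, 208, 210, 210, 212, 215, 164, 219, 215, 194, 26, 33]
30 100 155 [209, 211, 212, 214, 214, 179, 215, 214, 212, 48, 31, 31]
50 100 152 [213, 213, 213, 214, 218, 208, 216, 216, 157, 31, 33, 32]
70 100 149 [224, 218, 212, 194, 147, 166, 163, 156, 30, 32, 33, 31]
80 100 147 [162, 163, 161, 161, 163, 166, 165, 60, 33, 32, 31, 33]
88 114 145 [168, 166, 165, 139, 165, 163, 157, 30, 33, 33, 33, 33]
92 126 145 [29, 47, 135, 64, 169, 164, 145, 32, 32, 33, 32, 33]
```

Predicted corners for joint 0 are (96,145) and (67,151), and the observed ones are about (93,145) and (67,150). Red is home. Drawing the blue tray on.

>>> arm_command:
  delta_pos:
    - [0,0,0.25]
    - [0,0,0.25]
    - [0,0,0.25]
    - [0,0,0.25]
    - [0,0,0.25]
    - [0,0,0.25]
    - [0,0,0.25]
    - [0,0,0.25]
  rotation:
    - [0,0,0]
    - [0,0,0]
    - [0,0,0]
    - [0,0,0]
    - [0,0,0]
    - [0,0,0]
    - [0,0,0]
    - [0,0,0]

```text
clock: 13.4
position: [0.4889, -0.1463, 0.0161]
tool_rot: [-1.625, 1.568, 1.52]
force: [2.5, 0.4, -1.2]
grip_width: 0.0001
```

>>> arm_command:
  delta_pos:
    - [0,0,0.25]
    - [0,0,0.25]
    - [0,0,0.2]
    - [0,0,0.2]
    - [0,0,0.15]
  rotation:
    - [0,0,0]
    - [0,0,0]
    - [0,0,0]
    - [0,0,0]
    - [0,0,0]

```text
clock: 13.9
position: [0.4542, -0.1464, 0.0162]
tool_rot: [-1.647, 1.568, 1.499]
force: [1.5, 0.4, -1.2]
grip_width: 0.0003
```

```bash
python3 -c "
from h import *
to((.44,-.148,.015),0)"
```

```text
clock 13.9 pos [ 0.4542 -0.1464  0.0162] F [ 1.5  0.4 -1.2]
mm/30 [0.04 0.05 0.47] deg/6 [ 0.04 -0.    0.03]
after turn mm/30 [0.04 0.05 0.47]
```

>>> arm_command:
  delta_pos:
    - [0,0,0.1]
    - [0,0,0.1]
    - [0,0,0.1]
    - [0,0,0.1]
  rotation:
    - [0,0,0]
    - [0,0,0]
    - [0,0,0]
    - [0,0,0]

```text
clock: 14.3
position: [0.4413, -0.1464, 0.0163]
tool_rot: [-1.696, 1.568, 1.449]
force: [2.6, 1.5, -0.5]
grip_width: 0.0003
```

>>> arm_command:
  delta_pos:
    - [0,0,0.08]
    - [0,0,0.08]
  rotation:
    - [0,0,0]
    - [0,0,0]

```text
clock: 14.5
position: [0.4401, -0.1464, 0.0168]
tool_rot: [-2.776, 1.562, 0.371]
force: [18.0, -0.3, -12.0]
grip_width: 0.0001
```

Stop reached (18 N at x=0.440, as predicted). Unhooking: a short move forward, then straight up.

>>> arm_command:
  delta_pos:
    - [0,0,-0.15]
    - [0,0,-0.2]
    - [-0.4,0,0]
    - [-0.8,0,0]
    - [-0.8,0,0]
    - [-0.8,0,0]
    - [-0.8,0,0]
    - [0,0,0]
    - [0,0,0]
  rotation:
    - [0,0,0]
    - [0,0,0]
    - [0,0,0]
    - [0,0,0]
    - [0,0,0]
    - [0,0,0]
    - [0,0,0]
    - [0,0,0]
    - [0,0,0]

```text
clock: 15.4
position: [0.447, -0.1469, 0.1324]
tool_rot: [-2.269, 1.567, 0.876]
force: [0.2, -0.2, -0.4]
grip_width: 0.0002
```

```bash
python3 -c "
from h import *
print(monitor.observe()['force'])
a=optics.grab_frame('side')[130:280,190:400,::-1]; cv2.imwrite('pics/side4.png',cv2.resize(a,None,fx=3.5,fy=3.5))"
```

```text
[ 0.23768575 -0.22240567 -0.41953595]
```

View pics/side4.png

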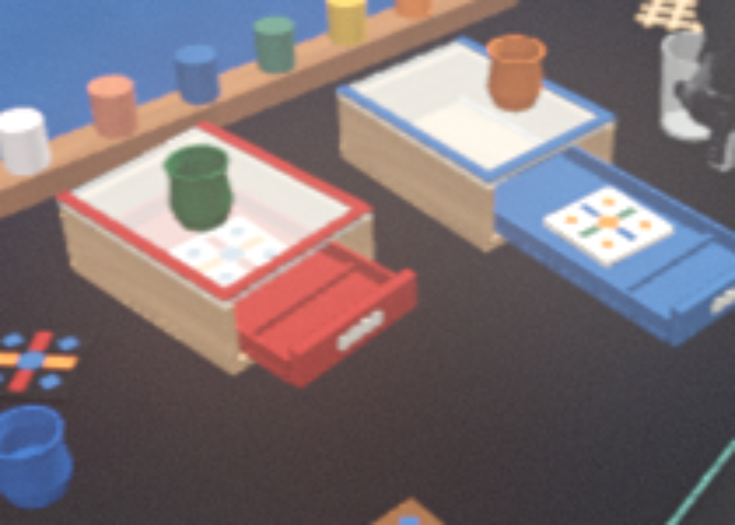

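The blue tray is fully out with its tile flat at crop (610,225). The red tray is home with its tile under the hood at (230,250). Pots and cup stand where they were and the arm is clear.

```bash
python3 -c "
from h import *
bot.job_done()"
```

```text
the job is handed in; nothing more can be done
```

I pushed the red tray home until it met its stop at about 24 N. Then I hooked the closed fingertips behind the blue lip and drew the tray out until it met its stop, at about 18 N. I unhooked, lifted clear and handed the job in; the last robot reading before that was 15.4 s.

**Checks that agreed:**
- **Red tray:** the wrist camera matched the home position to a few pixels. The side view alone read about 7 mm short, and I put that down to a similar offset that view showed on the blue lip.
- **Blue tray:** it stopped where I had predicted, at TCP x = 0.440 m.
- **Final picture:** both tiles lay flat in their trays, and the pots and cup in view looked unmoved. The yellow cup and the brush were outside that last crop, so I did not check them again at the end.
- **Arm:** it ended clear of everything, with no contact force.

**One check disagreed:** the real fingertips sit about 15 mm above the reported TCP, while the description puts them 14 mm below it. Because of that, my first push at the red tray passed over its lip with no contact force beyond noise and left the tray unmoved. I found the offset in the camera views and redid the push about 30 mm lower.

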